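# Stack slide trays with a separator and bolt the clamp

### The arm

A 6-joint arm with a two-finger parallel gripper is mounted at the origin on the work surface. World frame = base frame: x ahead of the robot, y to its left, z up, the work surface at z = 0. Lengths are in m, angles in rad, forces in N, time in s.
With the tool pointing down it reaches from about 0.425 to 0.95 m from the base axis. Payload 3.5 kg.
Tool frame: the origin (TCP) lies midway between the tips of the shut fingers; the grasp point (between the pads) lies 19 mm behind it; z points along the fingers, y is the line along which they close (so a half turn about z gives the same grasp; the last joint's range is limited). The gripper opens to 85 mm and grips with 20 to 120 N. Pads are 22 mm wide; open, the fingers measure 114 mm over their backs; the gripper's body (76 mm by 85 mm) begins 54 mm behind the grasp point. The pads swing forward as they close: fully open they stand 13 mm farther back than shut.
Start: joints at [0.951, 0.286, 1.577, -0, 1.279, -0.15], TCP at [0.306, 0.602, 0.231] pointing down, gripper open.
Joint ranges: [-2.77, 2.77], [-0.9, 2.22], [0.21, 2.48], [-1.53, 4.67], [0.24, 2.81], [-2.84, 2.84]. Speed limits (rad/s): [2.79, 2.79, 3.14, 3.14, 3.14, 3.14].

### API

Orientations are given as a unit quaternion [x, y, z, w].
In Python, from plant import * gives the robot as it stands.
- The arm moves only by the tool move_arm, never from a script. Its argument "moves" is a list of rows, each a list of 3 entries, a list of its own where there are three numbers: the opening, from 0 (shut) to 1 (fully open), then the shift along the tool's x, y, z in m, then the turn, a rotation vector about the tool's x, y, z in rad. A call has exactly 10 rows; each row shifts and turns the commanded pose from where the row before left it, along the tool's axes as they then stand; what a row does not reach is not made up. A row lasts 1/12 s, in which the tool goes at most 41.7 mm and 7.16 degrees, less where a joint would pass 70% of its speed; a pose out of reach is approached as far as the arm can. A call is refused whole if a number of a shift passes 0.0417 or a number of a turn 0.125, either way. A call with a gripper value outside its range is refused whole. The fingers move at their own pace and stop on an object; "grip_force" is the grip in N (left out, the last holds). Time passes only in rows, so rows that do not move let the fingers close, or fill a call up. It gives the time, the measured TCP pose, the force, the opening and the grip force at its end, in the units of the state.
- get_state(): the state, without advancing time (a new reading comes with each control period).
- read_camera(name): name is "side" or "top" or "wrist"; returns the picture (400x640x3 uint8, red, green, blue); there is no depth.
- camera_params(name): a dict with "fx", "fy", "cx", "cy" (pixels), "k1" (the pictures are not rectified: a ray, as slopes to the right and down, at radius r is drawn at 1 + k1 r^2 times it, then the intrinsics apply), "rvec" (rotation vector, rad) and "tvec" (3), from world to camera coordinates, as OpenCV has them; the wrist camera has in their place "tool_from_camera" (4x4, takes a point from camera to tool coordinates, whose origin is the TCP and whose axes are the flange's). Camera axes: x right, y down, z forward; pixel columns grow to the right and rows downward; lengths in m; the calibration is good to about 2 mm. A picture is of the moment at which its call begins: read the wrist's pose just before it. camera_params takes no time and is no camera call.
- sign_off(): hands the job in; it is judged then, once.
The state is a dict: "time": time; "qpos": joint angles; "dq": joint speeds; "joint_efforts": joint torques, N m; "eef_pos": TCP position; "tcp_rot": TCP orientation; "contact_force": force on the tool from outside, world axes, zero at the start; "wrist_torque": the same for the moment, N m; "opening": opening from 0.0 (shut) to 1.0 (fully open); "finger_force": force on a finger pad.
Only numpy, scipy, OpenCV 4.12 (cv2) and the standard library are available. Lean on these libraries where they do the work, as an engineer would, in place of code of your own. Each camera call takes 0.05 s, during which the arm holds its last target. There are 200 camera calls.

### The job

Close up the slide-tray clamp for transport: draw its bolt back, lay the grey separator sheet squarely on the tray already in the clamp, then stack the second long slide tray squarely on the sheet, and last push the bolt across over the stack until its tip is fully home in the keeper. Set the sheet and tray down without dropping them, and leave everything else on the bench where it is.

Things in the scene. Friction and masses are not known exactly. Their poses are not given: they have to be found in the camera images.
- cradle: Tray clamp, bare aluminium, fixed to the bench, place and yaw vary. Origin: bench level, under the centre of its tray pocket; z up. On a base plate 164 (x) x 80 (y) x 10 mm is a pocket for 140 x 56 mm trays, long side along x. At its +x end a bolt crosses along y. All offsets in mm given for the points are in this frame.
- pocket (a point): Centre of the pocket's floor, at (0, 0, 10) in the clamp's frame. A tray has 5 mm play at each end, 3.5 mm at each side. End walls at x +-75 to +-81, y -32 to 32; corner guides at x -75 to -53, y +-31.5 to +-37.5; all rise to z 58. The long sides are open for the fingers from x -53 to +40.
- keeper (a point): Centre of the mouth of the keeper's eye, at (50, -32, 81). Keeper: block at x 40 to 60, y -54 to -32, top at z 91; the bolt enters along -y.
- barrel (a point): Top centre of the bolt's barrel strap, at (50, 50, 91); the strap spans x 40 to 60, y 38 to 62. Below the bolt runs its solid bed, x 40 to 60, y 32 to 180, top at z 73.
- bolt (a joint): Steel rod 14 mm thick, 136 mm long, sliding level at x 50, z 81, 3 mm above a full stack. Value in m: 0 = fully back, pocket free; grows towards the clamp's -y; 0.066 = tip at the keeper's mouth; 0.086 = end stop, tip 20 mm inside. Starts part way across (0.035 to 0.065), blocking the pocket from above. Slides with about 3 N, no spring, stays where left.
- bolt_knob (a point): Centre of the top of the bolt's upright round handle pin, 16 mm thick, steel: 130 mm above the bench, its upper 42 mm clear above the rod. Moves with the bolt: at x 50, y = 164 minus the bolt's value in mm, z 130.
- bolt_tip (a point): Centre of the bolt's tip face: at x 50, y = 34 minus the bolt's value in mm, z 81.
- lower_tray: White plastic slide tray already in the clamp's pocket, loose, 140 (x) x 56 (y) x 28 mm (z), open on top with slides inside below the rim, 0.3 kg. Origin: centre of its underside. Its rim is 38 mm above the bench.
- sheet: Separator: stiff grey plastic sheet 140 (x) x 56 (y) x 5 mm, about 60 g. Origin: centre of its underside. Starts flat on a fixed grey stand (100 x 34 mm, 40 mm high, same direction within 0.05 rad), overhanging it by 11 mm along each long side, left or right of the clamp. In place its underside is 38 mm above the bench.
- tray: Second slide tray, white plastic, 140 (x) x 56 (y) x 28 mm (z), walls 4 mm, open on top, slides inside below the rim, about 0.18 kg. Origin: centre of its underside. Starts flat on the bench on the other side of the clamp from the sheet. In place its underside is 43 mm and its rim 71 mm above the bench.
- wash_bottle: Bystander: wash bottle, upright, white, 66 mm across, 170 mm tall. Origin: centre of its underside.
- reagent_jar: Bystander: amber glass jar, upright, 72 mm across, 100 mm tall. Origin: centre of its underside.
- tip_box: Bystander: pipette-tip box 60 x 100 mm, 57 mm tall (61 mm over the tips). Origin: centre of its underside.
- short_tray: Bystander: a slide tray of the same make but only 90 mm long (56 mm wide, 28 mm tall): not the one wanted. Origin: centre of its underside.
- beaker: Bystander: open glass beaker, 72 mm across, 90 mm tall. Origin: centre of its underside.
- small_jar: Bystander: small jar, 44 mm across, 60 mm tall. Origin: centre of its underside.
- staining_dish: Bystander: closed white ceramic dish 75 x 60 mm, 50 mm tall. Origin: centre of its underside.

How it is judged:
By the outcome, as a careful person would: the job done as asked, in the order asked, and still so for the second after the job is handed in, with the robot touching nothing.
It also fails if it takes over 72 s, if anything falls off the work surface, if the arm or the gripper's body presses on something with over 40 N, if the wrist force passes 120 N, or if a joint passes its speed limit or range.

## Working session

There is one attempt and no reset: what is moved stays moved. The work goes in short steps, Python scripts to look and compute and a tool call to move; the robot and the scene stay as the last step left them, time stands still between calls to the robot, and variables do not carry over. Pictures are saved under pics/ and viewed, at most 10 in all, crops included, and the job is handed in when it is done.

Besides the shell and the picture viewer there is one more tool, called after "Request:" in YAML: its name, and indented under it one key for each argument. move_arm: Moves the arm, as the interface text tells. Its arguments: {"type":"object","properties":{"moves":{"type":"array"},"grip_force":{"type":"number"}},"required":["moves"]}

```bash
mkdir -p pics; ls; python3 - <<'E'
from plant import *
import cv2
for n in ("top","side"):
    im=read_camera(n); cv2.imwrite(f"pics/{n}0.png",cv2.cvtColor(im,cv2.COLOR_RGB2BGR)); print(n,camera_params(n))
print(camera_params("wrist")); s=get_state(); print(s)
E
```

```text
pics
top {'fx': 504.8931038456098, 'fy': 504.8931038456098, 'cx': 313.528566102086, 'cy': 197.00580791956034, 'k1': -0.07873214384861921, 'rvec': array([ 2.12691962, -2.16685613,  0.18822237]), 'tvec': array([-0.02883136,  0.54347632,  1.24593672])}
side {'fx': 509.8094943848748, 'fy': 509.8094943848748, 'cx': 320.27993118604974, 'cy': 194.93270837782381, 'k1': 0.040355624749096465, 'rvec': array([ 2.34220163, -0.12762268,  0.04819786]), 'tvec': array([-0.55259872,  0.11317213,  1.19542634])}
{'fx': 302.37254670044103, 'fy': 302.37254670044103, 'cx': 317.16949197458393, 'cy': 197.16288107388556, 'k1': -0.0064787676901819245, 'tool_from_camera': array([[-2.70696579e-04, -9.47046430e-01, -3.21096536e-01,
         8.30537837e-02],
       [ 9.99999188e-01, -6.56291645e-04,  1.09263807e-03,
         4.32056599e-04],
       [-1.24551196e-03, -3.21095979e-01,  9.47045839e-01,
        -1.42602095e-01],
       [ 0.00000000e+00,  0.00000000e+00,  0.00000000e+00,
         1.00000000e+00]])}
{'time': 0.1, 'qpos': array([ 9.50997550e-01,  2.87126167e-01,  1.57799972e+00, -1.54754749e-05,
        1.27858904e+00, -1.50016501e-01]), 'dq': array([-0.00021583, -0.00268125, -0.00490976,  0.00037327,  0.0001897 ,
        0.00043846]), 'joint_efforts': array([ 3.98333495e-04, -4.07296944e+01, -2.93701386e+01, -1.34923566e-04,
        3.38220336e-03,  1.93613957e-06]), 'eef_pos': array([0.30521447, 0.60140589, 0.23006948]), 'tcp_rot': array([ 2.32734808e-01,  9.72539656e-01, -9.86277898e-04, -3.91563351e-04]), 'contact_force': array([ 0.0466394 , -0.24687465, -0.34313993]), 'wrist_torque': array([-0.0160517 ,  0.01803516,  0.00222654]), 'finger_force': 0.0, 'opening': 0.9981507411035438}
```

View pics/top0.png

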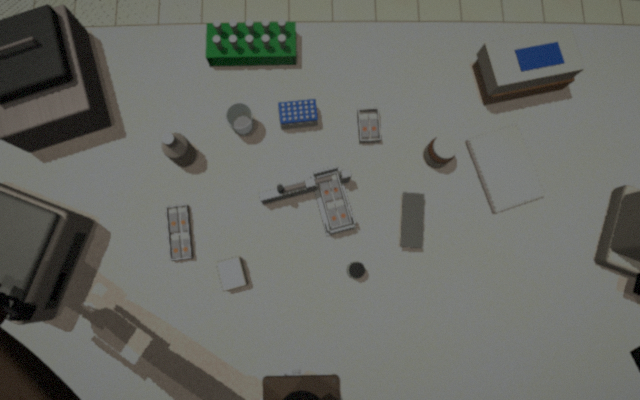

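View pics/side0.png

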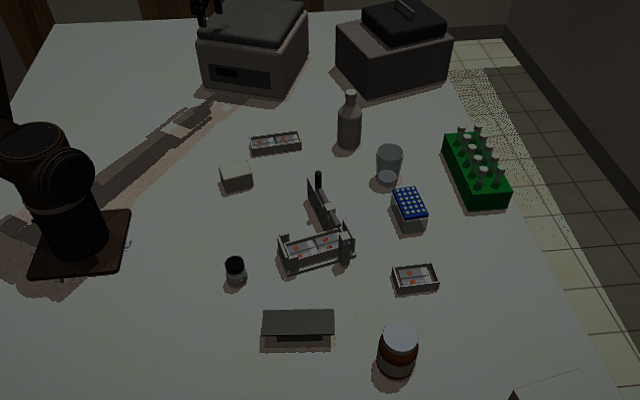

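Top view: the clamp is at about (335,205) with its bolt knob at (281,187). The sheet is at (412,220) on the right and the long tray at (180,232) on the left. I'll zoom in for corners.

```bash
cat > h.py <<'E'
from plant import *
import numpy as np, cv2
from scipy.spatial.transform import Rotation as R
from scipy.optimize import least_squares
def cam(n,s=None):
    p=camera_params(n); K=np.array([[p['fx'],0,p['cx']],[0,p['fy'],p['cy']],[0,0,1]]); d=np.array([p['k1'],0,0,0.])
    if n=='wrist':
        s=s or get_state(); T=np.eye(4); T[:3,:3]=R.from_quat(s['tcp_rot']).as_matrix(); T[:3,3]=s['eef_pos']
        M=np.linalg.inv(T@p['tool_from_camera']); rv=R.from_matrix(M[:3,:3]).as_rotvec(); tv=M[:3,3]
    else: rv,tv=p['rvec'],p['tvec']
    return K,d,np.array(rv,float),np.array(tv,float)
def proj(c,P):
    return cv2.projectPoints(np.array(P,float).reshape(-1,1,3),c[2],c[3],c[0],c[1])[0].reshape(-1,2)
def unproj(c,uv,z):
    n=cv2.undistortPoints(np.array(uv,float).reshape(-1,1,2),c[0],c[1]).reshape(-1,2)
    Rm=R.from_rotvec(c[2]).as_matrix(); o=-Rm.T@c[3]
    v=np.c_[n,np.ones(len(n))]@Rm
    return o+v*((z-o[2])/v[:,2])[:,None]
def place(pose,L): # pose x,y,yaw ; local pts m
    L=np.atleast_2d(L); c,s=np.cos(pose[2]),np.sin(pose[2])
    return np.c_[pose[0]+c*L[:,0]-s*L[:,1],pose[1]+s*L[:,0]+c*L[:,1],L[:,2]]
def fit(obs,x0): # obs list of (cam,uv list,local pts mm)
    f=lambda p:np.concatenate([(proj(c,place(p,np.array(L)/1e3))-uv).ravel() for c,uv,L in obs])
    r=least_squares(f,x0,loss='soft_l1'); return r.x,np.abs(r.fun).reshape(-1,2).round(1).tolist()
E
python3 - <<'E'
import cv2
im=cv2.imread('pics/top0.png')
def crop(x0,y0,w,h,k): 
    c=cv2.resize(im[y0:y0+h,x0:x0+w],None,fx=k,fy=k,interpolation=cv2.INTER_CUBIC); return cv2.convertScaleAbs(c,alpha=1.5)
import numpy as np
a=crop(255,165,105,75,5) # 525x375
b=crop(160,200,40,65,5); c=crop(393,187,40,65,5)
o=np.zeros((375,525+200,3),np.uint8); o=np.zeros((600,800,3),np.uint8)
o[:375,:525]=a; o[:325,540:740]=b; 
o[270:,:0]=0
c2=cv2.resize(c,None,fx=.8,fy=.8); o[335:595,540:700]=c2
cv2.imwrite('pics/crop1.png',o)
E
```

```text
(no output)
```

View pics/crop1.png

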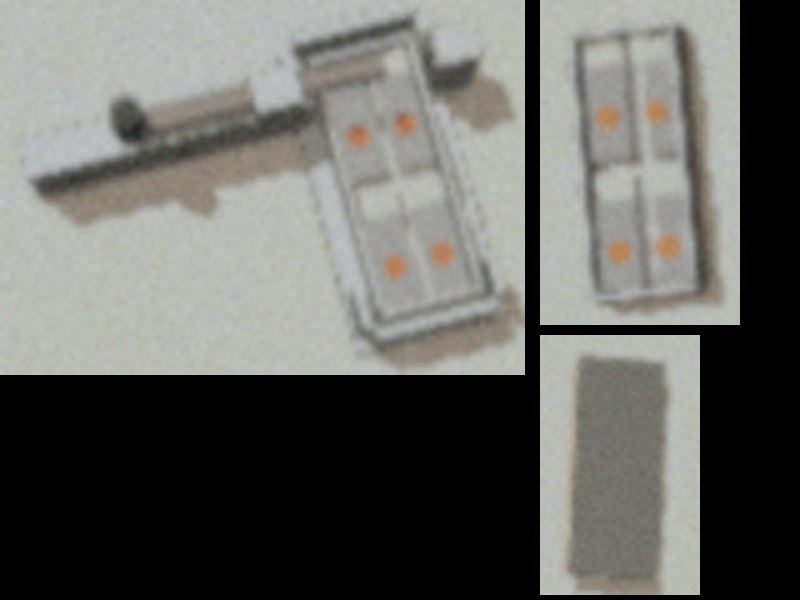

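```bash
cat > m1.py <<'E'
from h import *
c=cam('top')
f=lambda P,ox,oy,k,cx=0,cy=0:[(ox+(a-cx+.5)/k-.5,oy+(b-cy+.5)/k-.5) for a,b in P]
A=f([(275,85),(453,48),(297,46),(412,17),(28,140)],255,165,5)
LA=[(50,50,91),(50,-43,91),(81,32,58),(81,-32,58),(60,180,73)]
w=unproj(c,A,.08);print(w[:1])
cl,r=fit([(c,A,LA)],[w[0,0]-.05,w[0,1]-.05,.23]);print('clamp',cl,r)
B=f([(577,38),(685,28),(705,292),(597,300)],160,200,5,540,0); L=[(70,28,28),(70,-28,28),(-70,-28,28),(-70,28,28)]
w=unproj(c,B,.028).mean(0); tr,r=fit([(c,B,L)],[w[0],w[1],0]);print('tray',tr,r)
S=f([(579,357),(665,363),(660,578),(569,574)],393,187,4,540,335); L=[(70,28,45),(70,-28,45),(-70,-28,45),(-70,28,45)]
w=unproj(c,S,.045).mean(0); sh,r=fit([(c,S,L)],[w[0],w[1],0]);print('sheet',sh,r)
k=unproj(c,f([(125,103)],255,165,5),.13)[0]; print('knob',k)
d=k[:2]-cl[:2]; print('knob local',np.cos(cl[2])*d[0]+np.sin(cl[2])*d[1],-np.sin(cl[2])*d[0]+np.cos(cl[2])*d[1])
s=get_state(); print(R.from_quat(s['tcp_rot']).as_matrix().round(3))
for n in ('short',(368,127)),('jar',(357,269)),('dish',(231,274)),('tipbox',(298,113)),('bottle',(182,155)),('reag',(438,155)): print(n[0],unproj(c,[n[1]],.04)[0])
E
python3 m1.py
```

```text
[[ 0.57603557 -0.02922961  0.08      ]]
clamp [ 0.531691   -0.08875153  0.21927421] [[0.0, 1.7], [0.9, 0.5], [0.5, 1.4], [0.9, 1.3], [2.2, 0.2]]
tray [0.45970138 0.30508665 0.09309386] [[0.0, 0.6], [0.1, 1.0], [0.1, 0.4], [0.1, 1.2]]
sheet [ 0.4797794  -0.2892003  -0.08328068] [[0.1, 0.2], [0.0, 0.3], [0.4, 0.4], [0.4, 0.1]]
knob [0.55898267 0.04309901 0.13      ]
knob local 0.055318482481195135 0.12275694202237679
[[-0.892  0.453 -0.001]
 [ 0.453  0.892 -0.002]
 [ 0.    -0.002 -1.   ]]
short [ 0.72720336 -0.18588905  0.04      ]
jar [ 0.35839003 -0.14455208  0.04      ]
dish [0.35187048 0.17140308 0.04      ]
tipbox [ 0.76813341 -0.00253234  0.04      ]
bottle [0.65983479 0.30067198 0.04      ]
reag [ 0.64908359 -0.3671805   0.04      ]
```

Request:
move_arm:
  moves:
    - [1,[-0.0318,-0.0257,0],[0,0,0]]
    - [1,[-0.0318,-0.0257,0],[0,0,0]]
    - [1,[-0.0318,-0.0257,0],[0,0,0]]
    - [1,[-0.0318,-0.0257,0],[0,0,0]]
    - [1,[-0.0318,-0.0257,0],[0,0,0]]
    - [1,[-0.0318,-0.0257,0],[0,0,0]]
    - [1,[-0.0318,-0.0257,0],[0,0,0]]
    - [1,[-0.0318,-0.0257,0],[0,0,0]]
    - [1,[-0.0318,-0.0257,0],[0,0,0]]
    - [1,[-0.0318,-0.0257,0],[0,0,0]]

```text
time: 0.93
eef_pos: [0.4728, 0.2268, 0.231]
tcp_rot: [0.233, 0.973, -0.0, -0.0]
contact_force: [0.5, 0.0, 0.6]
opening: 1.0
finger_force: 0.0
```

Request:
move_arm:
  moves:
    - [1,[-0.0318,-0.0257,0],[0,0,0]]
    - [1,[-0.0318,-0.0257,0],[0,0,0]]
    - [1,[-0.0318,-0.0257,0],[0,0,0]]
    - [1,[-0.0318,-0.0257,0],[0,0,0]]
    - [1,[-0.0318,-0.0257,0],[0,0,-0.115]]
    - [1,[0,0,0],[0,0,-0.115]]
    - [1,[0,0,0],[0,0,-0.115]]
    - [1,[0,0,0],[0,0,-0.115]]
    - [1,[0,0,0],[0,0,-0.115]]
    - [1,[0,0,0],[0,0,-0.115]]

```text
time: 1.77
eef_pos: [0.556, 0.0419, 0.2306]
tcp_rot: [-0.112, 0.994, 0.0, -0.001]
contact_force: [0.6, -0.2, 0.9]
opening: 0.999
finger_force: 0.0
```

```bash
python3 - <<'E'
from h import *
s=get_state(); im=read_camera('wrist'); cv2.imwrite('pics/w1.png',im[...,::-1]); np.save('w1.npy',s,allow_pickle=True)
print(s['eef_pos'],R.from_quat(s['tcp_rot']).as_matrix().round(3)[:,0],s['qpos'].round(2),s['opening'])
E
```

```text
[0.55596999 0.04194433 0.23059594] [-0.975 -0.223  0.001] [-0.11  0.03  1.87  0.    1.25 -1.9 ] 0.9991297244015694
```

View pics/w1.png

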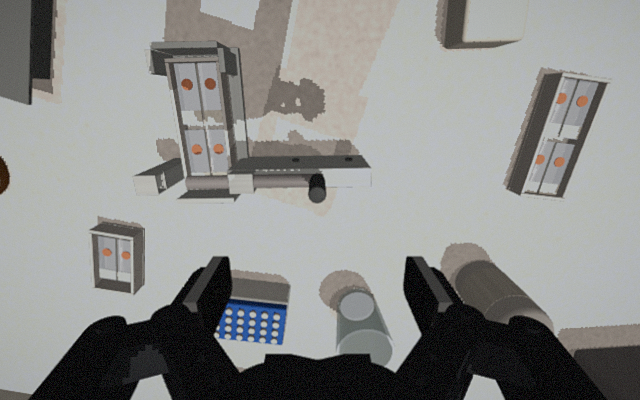

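The wrist view shows the clamp: tray about (200,115), knob top about (317,195), strap (241,182), keeper (155,180). One enlarged crop will give accurate corners.

```bash
python3 - <<'E'
import cv2
im=cv2.imread('pics/w1.png')[30:210,125:385]
cv2.imwrite('pics/w1c.png',cv2.resize(im,None,fx=3,fy=3,interpolation=cv2.INTER_CUBIC))
E
```

```text
(no output)
```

View pics/w1c.png

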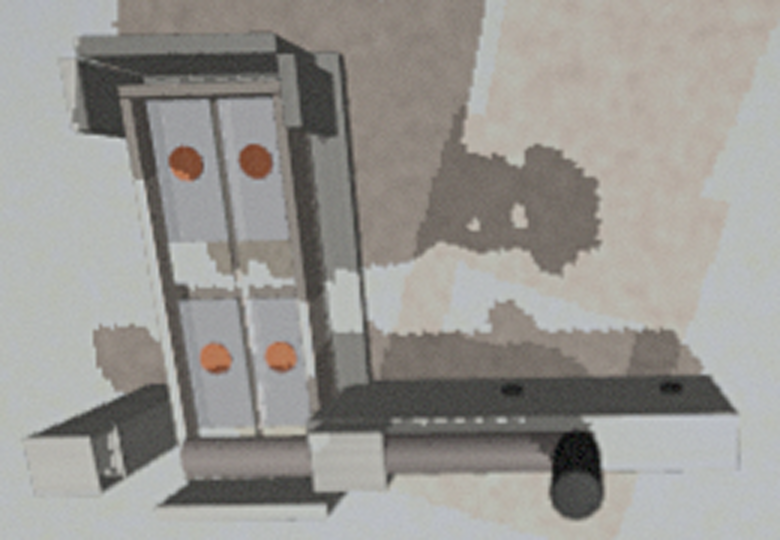

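```bash
cat > m2.py <<'E'
from h import *
s=np.load('w1.npy',allow_pickle=True).item(); c=cam('wrist',s)
g=lambda P:[(125+(a+.5)/3-.5,30+(b+.5)/3-.5) for a,b in P]
P=[(738,413),(740,469),(308,431),(384,431),(388,490),(314,490),(26,437),(97,436),(104,496),(35,493)]
L=[(40,180,73),(60,180,73),(40,38,91),(40,62,91),(60,62,91),(60,38,91),(40,-54,91),(40,-32,91),(60,-32,91),(60,-54,91)]
cl,r=fit([(c,g(P),L)],[.5317,-.0888,.219]);print('clamp',cl,r)
def loc(w): d=w[:2]-cl[:2]; return np.cos(cl[2])*d[0]+np.sin(cl[2])*d[1],-np.sin(cl[2])*d[0]+np.cos(cl[2])*d[1]
k=unproj(c,g([(577,494)]),.13)[0]; print('knob',k,loc(k)); print('tip',loc(unproj(c,g([(184,457)]),.081)[0]))
for q in [(120,90),(283,86)]: print('rim',loc(unproj(c,g([q]),.038)[0]))
print('wall',[loc(w) for w in unproj(c,g([(78,38),(277,33)]),.058)])
print('pocket',place(cl,[0,0,0]))
E
python3 m2.py
```

```text
clamp [ 0.53459894 -0.08992704  0.24019567] [[1.6, 0.2], [0.1, 0.1], [0.3, 0.3], [0.1, 0.1], [0.2, 0.1], [0.5, 0.4], [0.9, 0.2], [1.9, 0.2], [0.5, 0.5], [0.3, 0.8]]
knob [0.55320636 0.04201614 0.13      ] (np.float64(0.049461548736392344), np.float64(0.12372871603183708))
tip (np.float64(0.050454883738811754), np.float64(-0.007827779431058935))
rim (np.float64(-0.06684470186986938), np.float64(-0.029330111454884913))
rim (np.float64(-0.06712781692490055), np.float64(0.026113512780750598))
wall [(np.float64(-0.07982128944034288), np.float64(-0.030739874078612894)), (np.float64(-0.08012868876050597), np.float64(0.03190072967398896))]
pocket [[ 0.53459894 -0.08992704  0.        ]]
```

Request:
move_arm:
  moves:
    - [1,[0.0027,0.0006,0.0326],[0,0,-0.015]]
    - [1,[0,0,0.0326],[0,0,0]]
    - [1,[0,0,0.0326],[0,0,0]]
    - [1,[0,0,0.0326],[0,0,0]]
    - [0,[0,0,0],[0,0,0]]
    - [0,[0,0,0],[0,0,0]]
    - [0,[0,0,0],[0,0,0]]
    - [0,[0,0,0],[0,0,0]]
    - [0,[0,0,0],[0,0,0]]
    - [0,[0,0,0],[0,0,0]]
  grip_force: 40

```text
time: 2.65
eef_pos: [0.5552, 0.042, 0.1034]
tcp_rot: [-0.117, 0.993, -0.001, 0.002]
contact_force: [-1.1, -0.8, 4.3]
opening: 0.17
finger_force: 38.9
```

Request:
move_arm:
  moves:
    - [0,[0,0.006,0],[0,0,0]]
    - [0,[0,0.006,0],[0,0,0]]
    - [0,[0,0.006,0],[0,0,0]]
    - [0,[0,0.006,0],[0,0,0]]
    - [0,[0,0.006,0],[0,0,0]]
    - [0,[0,0.006,0],[0,0,0]]
    - [0,[0,0.003,0],[0,0,0]]
    - [0,[0,0.002,0],[0,0,0]]
    - [0,[0,0,0],[0,0,0]]
    - [0,[0,0,0],[0,0,0]]

```text
time: 3.48
eef_pos: [0.5458, 0.08, 0.1034]
tcp_rot: [-0.118, 0.993, -0.003, 0.002]
contact_force: [1.2, -8.9, 5.5]
opening: 0.171
finger_force: 39.5
```

Request:
move_arm:
  moves:
    - [0,[0,0.0015,0],[0,0,0]]
    - [0,[0,0,0],[0,0,0]]
    - [0.6,[0,-0.0027,0],[0,0,0]]
    - [0.6,[0,0,0],[0,0,0]]
    - [0.6,[0,0,-0.01],[0,0,0]]
    - [1,[0,0,-0.03],[0,0,0]]
    - [1,[0,0,-0.03],[0,0,0]]
    - [1,[0.005,-0.01,-0.02],[0,0,0]]
    - [1,[0.01,-0.03,0],[0,0,0]]
    - [1,[0.01,-0.03,0],[0,0,0]]

```text
time: 4.32
eef_pos: [0.5373, 0.0077, 0.194]
tcp_rot: [-0.119, 0.993, -0.0, 0.002]
contact_force: [0.6, -0.9, -0.2]
opening: 1.002
finger_force: 0.0
```

Request:
move_arm:
  moves:
    - [1,[0.01,-0.03,0],[0,0,0]]
    - [1,[0.01,-0.03,0],[0,0,0]]
    - [1,[0.01,-0.03,0],[0,0,0]]
    - [1,[0.001,-0.003,0.02],[0,0,0]]
    - [1,[0,0,0.03],[0,0,0]]
    - [1,[0,0,0.03],[0,0,0]]
    - [1,[0,0,0.02],[0,0,0]]
    - [1,[0,0,0],[0,0,0]]
    - [1,[0,0,0],[0,0,0]]
    - [1,[0,0,0],[0,0,0]]

```text
time: 5.15
eef_pos: [0.529, -0.0906, 0.0927]
tcp_rot: [-0.118, 0.993, -0.0, 0.001]
contact_force: [1.5, -0.3, 0.1]
opening: 0.997
finger_force: 0.0
```

```bash
cat > q.py <<'E'
import sys
from h import *
CL=(.5346,-.0899,.2402)
def rel(t): # target x,y,yaw -> shift in tool axes
    s=get_state(); M=R.from_quat(s['tcp_rot']).as_matrix(); yaw=np.arctan2(-M[1,0],-M[0,0])
    d=M.T@np.r_[np.array(t[:2])-s['eef_pos'][:2],0]
    print('pos',s['eef_pos'].round(4),'yaw',yaw.round(4),'dxy',d[:2].round(4),'turnz',round(yaw-t[2],4),'down',M[:,2].round(3),'f',s['contact_force'].round(1),'op',round(s['opening'],3))
if __name__=='__main__':
    a=[float(x) for x in sys.argv[1:]]
    if len(a)==2: p=place(CL,[a[0]/1e3,a[1]/1e3,0])[0]; rel((p[0],p[1],CL[2]))
    else: rel(a)
E
python3 q.py -5 0
python3 - <<'E'
from h import *
s=get_state(); im=read_camera('wrist'); cv2.imwrite('pics/w2.png',im[...,::-1]); np.save('w2.npy',s,allow_pickle=True)
E
```

```text
pos [ 0.529  -0.0906  0.0927] yaw 0.2357 dxy [-0.0006 -0.0007] turnz -0.0045 down [ 0.002 -0.001 -1.   ] f [ 1.5 -0.3  0.1] op 0.997
```

View pics/w2.png

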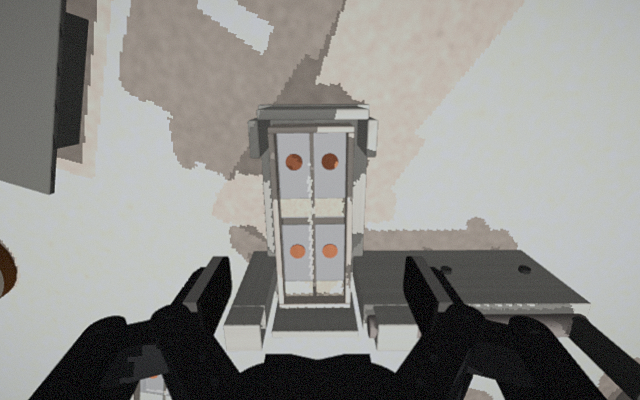

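```bash
python3 - <<'E'
from h import *
s=np.load('w2.npy',allow_pickle=True).item(); c=cam('wrist',s)
from q import CL
im=cv2.imread('pics/w2.png',0).astype(int)
p=lambda *L: proj(c,place(CL,np.array(L)/1e3)).round(1).tolist()
print('wall -81,+-32,58',p((-81,-32,58),(-81,32,58),(-75,-37.5,58),(-53,-37.5,58),(-75,37.5,58),(-53,37.5,58)))
print('keeper/strap',p((60,-54,91),(60,-32,91),(40,-32,91),(40,38,91),(60,38,91)),'bed',p((40,180,73),(60,180,73)))
print('rim',p((-70,-28,38),(-70,28,38),(70,-28,38),(70,28,38)))
for r in (115,140,330): print(r,im[r,215:400].tolist())
E
```

```text
wall -81,+-32,58 [[257.3, 108.3], [371.0, 107.7], [248.4, 119.3], [251.2, 157.5], [380.1, 118.7], [377.8, 156.9]]
keeper/strap [[227.2, 351.1], [263.1, 351.0], [260.9, 324.6], [379.7, 324.2], [377.6, 350.6]] bed [[593.3, 302.7], [584.5, 327.6]]
rim [[270.6, 124.8], [358.6, 124.4], [280.4, 306.8], [351.5, 306.5]]
115 [146, 148, 146, 146, 150, 150, 151, 152, 153, 149, 147, 146, 144, 143, 142, 145, 142, 149, 146, 147, 150, 150, 153, 153, 152, 150, 148, 149, 147, 148, 146, 147, 146, 147, 145, 145, 149, 150, 148, 150, 145, 134, 135, 133, 116, 111, 109, 114, 111, 111, 113, 114, 113, 113, 114, 116, 113, 112, 110, 111, 107, 113, 113, 116, 110, 115, 116, 111, 110, 111, 112, 111, 110, 114, 110, 113, 112, 118, 113, 114, 114, 111, 112, 114, 112, 113, 113, 109, 114, 112, 108, 112, 111, 115, 114, 112, 111, 111, 114, 113, 112, 118, 111, 115, 109, 117, 114, 111, 113, 114, 106, 110, 114, 113, 107, 114, 114, 111, 109, 106, 158, 200, 199, 196, 198, 197, 198, 197, 198, 198, 198, 199, 197, 198, 199, 197, 196, 198, 197, 196, 197, 200, 197, 197, 199, 197, 198, 199, 197, 198, 199, 197, 193, 169, 162, 192, 1
[... 1206 characters left out ...]
91, 189, 190, 191, 189, 190, 190, 191, 190, 190, 191, 192, 189, 162, 119, 75, 69, 70, 69, 115, 176, 199, 196, 198, 196, 171, 87, 86, 85, 83, 77, 83, 83, 88, 88, 85, 86, 88, 86, 88, 88, 82, 84, 89, 85, 91, 91, 86, 88, 86, 84, 84, 86, 86, 91, 96, 95, 91, 89, 92, 95, 99, 93, 93, 91, 91, 88, 83, 90, 98, 101, 97, 97, 99, 95, 91, 100, 93, 85, 95, 100, 102, 100, 101, 101, 96, 92, 90, 97, 101, 107, 104, 101, 107, 102, 94, 93, 98, 91, 101, 105, 106, 105, 101, 107, 106, 101, 94, 104, 102, 99, 109, 161, 198, 197, 196, 193, 197, 196, 199, 186, 133, 55, 61, 113, 146, 152, 152, 150, 148, 138, 122, 144, 180, 197, 197, 195, 195, 195, 194, 195, 197, 194, 192, 195, 194, 194, 194, 194, 195, 194, 196, 195, 196]
```

Request:
move_arm:
  moves:
    - [1,[-0.0006,-0.0017,0.018],[0,0,-0.004]]
    - [1,[0,0,0.018],[0,0,0]]
    - [1,[0,0,0.018],[0,0,0]]
    - [1,[0,0,0.017],[0,0,0]]
    - [0.75,[0,0,0],[0,0,0]]
    - [0.75,[0,0,0],[0,0,0]]
    - [0.5,[0,0,0],[0,0,0]]
    - [0.5,[0,0,0],[0,0,0]]
    - [0.5,[0,0,0],[0,0,0]]
    - [0.5,[0,0,0],[0,0,0]]
  grip_force: 20

```text
time: 6.03
eef_pos: [0.5305, -0.0928, 0.0221]
tcp_rot: [-0.119, 0.993, -0.001, 0.002]
contact_force: [0.2, -0.5, 7.5]
opening: 0.65
finger_force: 23.6
```

```bash
sed -i 's/^CL=.*/CL=(.5349,-.0910,.2402)/' q.py; python3 q.py -5 0
```

```text
pos [ 0.5305 -0.0928  0.0221] yaw 0.2393 dxy [0.0003 0.0007] turnz -0.0009 down [ 0.004 -0.001 -1.   ] f [ 0.2 -0.5  7.5] op 0.65
```

Request:
move_arm:
  moves:
    - [0.5,[0.0015,0,0],[0,0,0]]
    - [0.5,[0.0015,0,0],[0,0,0]]
    - [0.5,[0,0,0],[0,0,0]]
    - [1,[0,0,0],[0,0,0]]
    - [1,[0,0,0],[0,0,0]]
    - [1,[0,0,-0.02],[0,0,0]]
    - [1,[0,0,-0.035],[0,0,0]]
    - [1,[0,0,-0.035],[0,0,0]]
    - [1,[0,0,-0.035],[0,0,0]]
    - [1,[0.015,-0.03,-0.01],[0,0,0]]

```text
time: 6.87
eef_pos: [0.5207, -0.1233, 0.1599]
tcp_rot: [-0.122, 0.993, -0.001, 0.003]
contact_force: [0.7, -0.8, 0.2]
opening: 1.001
finger_force: 0.0
```

Request:
move_arm:
  moves:
    - [1,[0.0155,-0.03,0],[0,0,0]]
    - [1,[0.0155,-0.03,0],[0,0,0]]
    - [1,[0.0155,-0.03,0],[0,0,0]]
    - [1,[0.0155,-0.03,0],[0,0,0]]
    - [1,[0.015,-0.0285,0],[0,0,0.1075]]
    - [1,[0,0,0],[0,0,0.1075]]
    - [1,[0,0,0],[0,0,0.1075]]
    - [1,[0,0,0],[0,0,0]]
    - [1,[0,0,0],[0,0,0]]
    - [1,[0,0,0],[0,0,0]]

```text
time: 7.7
eef_pos: [0.4783, -0.2874, 0.1541]
tcp_rot: [0.04, 0.999, 0.001, -0.001]
contact_force: [-0.2, -0.5, 0.8]
opening: 1.001
finger_force: 0.0
```

```bash
python3 q.py .4798 -.2892 -.0833; python3 - <<'E'
from h import *
s=get_state(); im=read_camera('wrist'); cv2.imwrite('pics/w3.png',im[...,::-1]); np.save('w3.npy',s,allow_pickle=True)
c=cam('wrist',s); print(proj(c,place((.4798,-.2892,-.0833),np.array([(70,28,45),(70,-28,45),(-70,-28,45),(-70,28,45)])/1e3)).round(1).tolist())
E
```

```text
pos [ 0.4783 -0.2874  0.1541] yaw -0.0806 dxy [-0.0016 -0.0016] turnz 0.0027 down [-0.002  0.001 -1.   ] f [-0.2 -0.5  0.8] op 1.001
[[343.7, 266.0], [284.9, 265.9], [279.4, 113.7], [349.0, 113.9]]
```

View pics/w3.png

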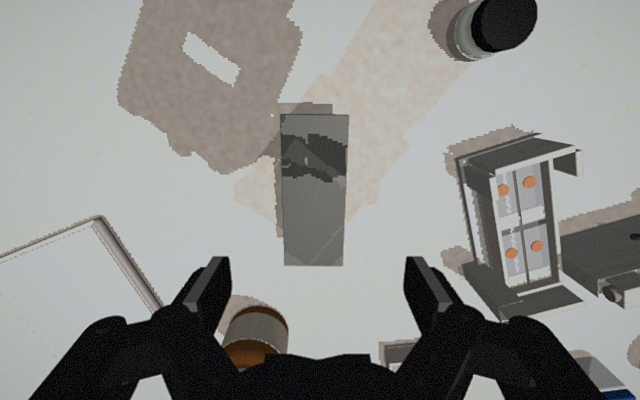

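The sheet's corners are at about (280,114), (349,114), (343,266) and (285,266), within half a pixel of prediction. I'll descend and find the real tip height at this opening by a light touch on the sheet.

Request:
move_arm:
  moves:
    - [0.56,[-0.0016,-0.0016,0.03],[0,0,0.003]]
    - [0.56,[0,0,0.03],[0,0,0]]
    - [0.56,[0,0,0.03],[0,0,0]]
    - [0.56,[0,0,0.015],[0,0,0]]
    - [0.56,[0,0,0.004],[0,0,0]]
    - [0.56,[0,0,0],[0,0,0]]
    - [0.56,[0,0,0.001],[0,0,0]]
    - [0.56,[0,0,0.001],[0,0,0]]
    - [0.56,[0,0,0.001],[0,0,0]]
    - [0.56,[0,0,0],[0,0,0]]

```text
time: 8.58
eef_pos: [0.4808, -0.2903, 0.0439]
tcp_rot: [0.043, 0.999, -0.001, 0.001]
contact_force: [-0.7, 0.2, -0.2]
opening: 0.564
finger_force: 0.0
```

```bash
python3 q.py .4798 -.2892 -.0833
```

```text
pos [ 0.4808 -0.2903  0.0439] yaw -0.0861 dxy [0.0011 0.001 ] turnz -0.0028 down [ 0.001 -0.001 -1.   ] f [-0.7  0.2 -0.2] op 0.564
```

Request:
move_arm:
  moves:
    - [0.56,[0.0005,0.0005,0.0005],[0,0,-0.002]]
    - [0.56,[0,0,0.0005],[0,0,0]]
    - [0.56,[0,0,0.0005],[0,0,0]]
    - [0.56,[0,0,0.0005],[0,0,0]]
    - [0.56,[0,0,0.0005],[0,0,0]]
    - [0.56,[0,0,0.0005],[0,0,0]]
    - [0.56,[0,0,0.0005],[0,0,0]]
    - [0.56,[0,0,0.0005],[0,0,0]]
    - [0.56,[0,0,0.0005],[0,0,0]]
    - [0.56,[0,0,0],[0,0,0]]

```text
time: 9.42
eef_pos: [0.4801, -0.2895, 0.0423]
tcp_rot: [0.042, 0.999, 0.0, -0.001]
contact_force: [-8.1, 5.8, 19.8]
opening: 0.559
finger_force: 10.2
```

Request:
move_arm:
  moves:
    - [0.56,[0,0,-0.005],[0,0,0]]
    - [0.85,[0,0,-0.005],[0,0,0]]
    - [0.85,[0,0,0],[0,0,0]]
    - [0.85,[0,0,0],[0,0,0]]
    - [0.85,[0,0,0.008],[0,0,0]]
    - [0.85,[0,0,0.0074],[0,0,0]]
    - [0.6,[0,0,0],[0,0,0]]
    - [0.5,[0,0,0],[0,0,0]]
    - [0.5,[0,0,0],[0,0,0]]
    - [0.5,[0,0,0],[0,0,0]]
  grip_force: 25

```text
time: 10.25
eef_pos: [0.4798, -0.2893, 0.0328]
tcp_rot: [0.042, 0.999, 0.0, -0.0]
contact_force: [0.2, 0.1, -0.6]
opening: 0.647
finger_force: 26.5
```

```bash
python3 q.py .4798 -.2892 -.0833;  python3 - <<'E'
from h import *
s=get_state()
for n in('side','wrist'):
    im=read_camera(n); cv2.imwrite(f'pics/{n}4.png',im[...,::-1])
np.save('w4.npy',s,allow_pickle=True)
c=cam('side'); print(proj(c,[[.48,-.29,.04]]))
a=cv2.imread('pics/side4.png'); u,v=proj(c,[[.48,-.29,.06]])[0].astype(int)
b=cv2.resize(a[v-50:v+50,u-65:u+65],None,fx=3,fy=3,interpolation=cv2.INTER_CUBIC)
w=cv2.imread('pics/wrist4.png'); w=cv2.resize(w[:,170:470],None,fx=1.3,fy=1.3)
o=np.zeros((520,790,3),np.uint8); o[:300,:390]=cv2.convertScaleAbs(b,alpha=1.6); o[:,400:790]=w[:520,:390]; cv2.imwrite('pics/c4.png',o)
E
```

```text
pos [ 0.4798 -0.2893  0.0328] yaw -0.0843 dxy [-0.      0.0001] turnz -0.001 down [-0.  0. -1.] f [ 0.2  0.1 -0.6] op 0.647
[[297.46247271 322.55543903]]
```

View pics/c4.png

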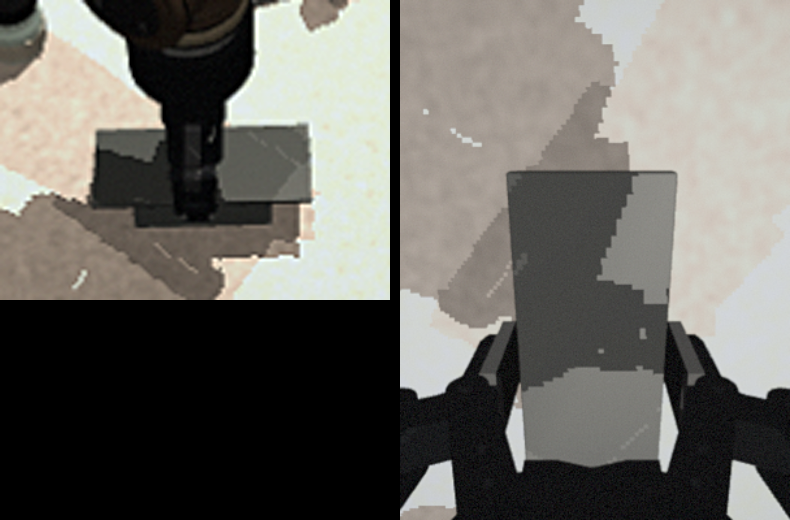

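The sheet is held squarely between the fingers (sheet centred at about (595,320) in the right half). I'll regrip 2 mm higher so the tips don't catch the lower tray's rim, then lift.

Request:
move_arm:
  moves:
    - [0.75,[0,0,0],[0,0,0]]
    - [0.75,[0,0,0],[0,0,0]]
    - [0.75,[0,0,-0.0022],[0,0,0]]
    - [0.5,[0,0,0],[0,0,0]]
    - [0.5,[0,0,0],[0,0,0]]
    - [0.5,[0,0,0],[0,0,0]]
    - [0.5,[0,0,0],[0,0,0]]
    - [0.5,[0,0,-0.01],[0,0,0]]
    - [0.5,[0,0,-0.02],[0,0,0]]
    - [0.5,[0,0,0],[0,0,0]]
  grip_force: 30

```text
time: 11.18
eef_pos: [0.4815, -0.2906, 0.0684]
tcp_rot: [0.042, 0.999, -0.002, 0.002]
contact_force: [0.8, -0.5, 0.9]
opening: 0.639
finger_force: 32.0
```

```bash
python3 q.py 0 -0.6
```

```text
pos [ 0.4815 -0.2906  0.0684] yaw -0.0842 dxy [-0.0367  0.2028] turnz -0.3244 down [ 0.004 -0.004 -1.   ] f [ 0.8 -0.5  0.9] op 0.639
```

Request:
move_arm:
  moves:
    - [0.5,[0,0,-0.03],[0,0,0]]
    - [0.5,[0,0,-0.03],[0,0,0]]
    - [0.5,[0,0,-0.025],[0,0,0]]
    - [0.5,[-0.006,0.033,0],[0,0,0]]
    - [0.5,[-0.006,0.033,0],[0,0,0]]
    - [0.5,[-0.006,0.033,0],[0,0,0]]
    - [0.5,[-0.006,0.033,0],[0,0,0]]
    - [0.5,[-0.006,0.033,0],[0,0,0]]
    - [0.5,[-0.006,0.033,0],[0,0,0]]
    - [0.5,[0,0.005,0],[0,0,0]]

```text
time: 12.02
eef_pos: [0.533, -0.0857, 0.1494]
tcp_rot: [0.04, 0.999, 0.001, -0.0]
contact_force: [-0.4, 0.1, -0.8]
opening: 0.642
finger_force: 32.3
```

Request:
move_arm:
  moves:
    - [0.5,[0,0,0],[0,0,-0.108]]
    - [0.5,[0,0,0],[0,0,-0.108]]
    - [0.5,[0,0,0],[0,0,-0.108]]
    - [0.5,[0,0,0],[0,0,0]]
    - [0.5,[0,0,0],[0,0,0]]
    - [0.5,[0,0,0],[0,0,0]]
    - [0.5,[0,0,0],[0,0,0]]
    - [0.5,[0,0,0],[0,0,0]]
    - [0.5,[0,0,0],[0,0,0]]
    - [0.5,[0,0,0],[0,0,0]]

```text
time: 12.85
eef_pos: [0.5328, -0.0901, 0.1502]
tcp_rot: [-0.119, 0.993, -0.0, 0.0]
contact_force: [0.1, -0.1, -1.0]
opening: 0.64
finger_force: 32.3
```

```bash
python3 q.py 0 -0.6;python3 - <<'E'
from h import *
s=get_state(); im=read_camera('wrist'); cv2.imwrite('pics/w5.png',im[...,::-1])
E
```

```text
pos [ 0.5328 -0.0901  0.1502] yaw 0.2392 dxy [-0.0019 -0.002 ] turnz -0.001 down [ 0. -0. -1.] f [ 0.1 -0.1 -1. ] op 0.64
```

View pics/w5.png

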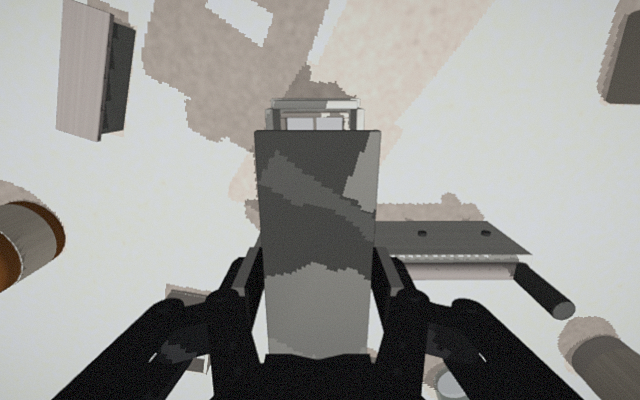

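The sheet hangs level and square over the clamp, and the knob at (563,310) is well back.

Request:
move_arm:
  moves:
    - [0.5,[-0.0019,-0.002,0.02],[0,0,-0.001]]
    - [0.5,[0,0,0.03],[0,0,0]]
    - [0.5,[0,0,0.025],[0,0,0]]
    - [0.5,[0,0,0.015],[0,0,0]]
    - [0.5,[0,0,0],[0,0,0]]
    - [0.5,[0,0,0],[0,0,0]]
    - [0.5,[0,0,0],[0,0,0]]
    - [0.5,[0,0,0],[0,0,0]]
    - [0.5,[0,0,0],[0,0,0]]
    - [0.5,[0,0,0],[0,0,0]]

```text
time: 13.73
eef_pos: [0.536, -0.0918, 0.0616]
tcp_rot: [-0.12, 0.993, -0.001, 0.001]
contact_force: [-0.9, -0.5, -0.4]
opening: 0.642
finger_force: 32.3
```

```bash
python3 q.py 0 -0.6
```

```text
pos [ 0.536  -0.0918  0.0616] yaw 0.2407 dxy [0.0008 0.0005] turnz 0.0005 down [ 0.002 -0.001 -1.   ] f [-0.9 -0.5 -0.4] op 0.642
```

Request:
move_arm:
  moves:
    - [0.5,[0.0006,0.0004,0.004],[0,0,0]]
    - [0.5,[0,0,0.004],[0,0,0]]
    - [0.5,[0,0,0.004],[0,0,0]]
    - [0.5,[0,0,0.004],[0,0,0]]
    - [0.5,[0,0,0.003],[0,0,0]]
    - [0.5,[0,0,0.003],[0,0,0]]
    - [0.5,[0,0,0.002],[0,0,0]]
    - [0.5,[0,0,0.001],[0,0,0]]
    - [0.5,[0,0,0],[0,0,0]]
    - [0.5,[0,0,0],[0,0,0]]

```text
time: 14.57
eef_pos: [0.5345, -0.0913, 0.0353]
tcp_rot: [-0.12, 0.993, -0.0, 0.0]
contact_force: [-0.2, -0.5, 0.3]
opening: 0.643
finger_force: 32.3
```

```bash
python3 q.py 0 -0.6
```

```text
pos [ 0.5345 -0.0913  0.0353] yaw 0.2407 dxy [-0.0004 -0.0004] turnz 0.0005 down [ 0. -0. -1.] f [-0.2 -0.5  0.3] op 0.643
```

Underside is about 2 mm above the rim; creep down to contact.

Request:
move_arm:
  moves:
    - [0.5,[0,0,0.0004],[0,0,0]]
    - [0.5,[0,0,0.0004],[0,0,0]]
    - [0.5,[0,0,0.0004],[0,0,0]]
    - [0.5,[0,0,0.0004],[0,0,0]]
    - [0.5,[0,0,0.0003],[0,0,0]]
    - [0.5,[0,0,0.0003],[0,0,0]]
    - [0.5,[0,0,0.0003],[0,0,0]]
    - [0.5,[0,0,0],[0,0,0]]
    - [0.5,[0,0,0],[0,0,0]]
    - [0.5,[0,0,0],[0,0,0]]

```text
time: 15.4
eef_pos: [0.5346, -0.0914, 0.0341]
tcp_rot: [-0.12, 0.993, 0.0, -0.0]
contact_force: [-3.7, 0.9, 7.5]
opening: 0.639
finger_force: 34.8
```

Request:
move_arm:
  moves:
    - [0.67,[0,0,0],[0,0,0]]
    - [0.7,[0,0,0],[0,0,0]]
    - [0.8,[0,0,0],[0,0,0]]
    - [1,[0,0,0],[0,0,0]]
    - [1,[0,0,0],[0,0,0]]
    - [1,[0,0,-0.01],[0,0,0]]
    - [1,[0,0,-0.03],[0,0,0]]
    - [1,[0,0,-0.04],[0,0,0]]
    - [1,[0,0,-0.04],[0,0,0]]
    - [1,[0,0,-0.04],[0,0,0]]

```text
time: 16.23
eef_pos: [0.534, -0.0911, 0.1949]
tcp_rot: [-0.12, 0.993, 0.0, -0.0]
contact_force: [0.8, 0.4, -0.6]
opening: 0.999
finger_force: 0.0
```

```bash
python3 q.py .4597 .3051 .0931; python3 - <<'E'
from h import *
from q import CL
s=get_state(); im=read_camera('wrist'); cv2.imwrite('pics/w6.png',im[...,::-1]); c=cam('wrist',s)
g=im.mean(2)
p=proj(c,place(CL,np.array([(-70,-28,43),(-70,28,43),(70,-28,43),(70,28,43),(-40,-28,43),(-40,28,43),(20,-28,43),(20,28,43)])/1e3)); print(p.round(1).tolist())
for i in (4,6):
    v=int(round(p[i,1])); a=int(p[i,0]); b=int(p[i+1,0]); print(v,a-12,g[v,a-12:a+12].astype(int).tolist(),b-12,g[v,b-12:b+12].astype(int).tolist())
u=int(p[0,0]+30); print('col',u,g[int(p[0,1])-15:int(p[0,1])+15,u].astype(int).tolist(),g[int(p[2,1])-15:int(p[2,1])+15,u].astype(int).tolist())
E
```

```text
pos [ 0.534  -0.0911  0.1949] yaw 0.2407 dxy [-0.0223  0.4025] turnz 0.1476 down [-0.  0. -1.] f [ 0.8  0.4 -0.6] op 0.999
[[286.3, 109.8], [346.1, 109.8], [290.5, 243.8], [342.1, 243.8], [287.3, 142.0], [345.1, 142.0], [289.1, 200.4], [343.4, 200.4]]
142 275 [180, 185, 191, 189, 170, 151, 174, 176, 177, 176, 160, 104, 94, 99, 118, 122, 118, 123, 121, 118, 121, 123, 121, 123] 333 [60, 52, 83, 113, 115, 112, 112, 110, 117, 111, 112, 113, 126, 164, 186, 186, 187, 184, 185, 185, 173, 159, 177, 179]
200 277 [107, 110, 109, 107, 105, 123, 166, 177, 179, 169, 130, 99, 93, 88, 106, 105, 106, 103, 106, 108, 105, 106, 100, 110] 331 [113, 112, 111, 111, 107, 114, 112, 107, 109, 109, 113, 110, 108, 106, 129, 128, 126, 128, 130, 127, 124, 125, 138, 140]
col 316 [104, 105, 101, 84, 105, 167, 183, 181, 183, 186, 183, 144, 105, 96, 88, 88, 117, 105, 68, 53, 58, 58, 58, 65, 59, 53, 54, 58, 58, 55] [103, 104, 102, 107, 104, 108, 104, 100, 109, 106, 106, 108, 105, 104, 105, 108, 103, 99, 70, 68, 69, 75, 73, 74, 73, 70, 64, 127, 181, 190]
```

Edge profiles confirm the sheet lies within about 1 mm of the pocket centre. Next, the tray.

Request:
move_arm:
  moves:
    - [1,[-0.002,0.0366,0],[0,0,0]]
    - [1,[-0.002,0.0366,0],[0,0,0]]
    - [1,[-0.002,0.0366,0],[0,0,0]]
    - [1,[-0.002,0.0366,0],[0,0,0]]
    - [1,[-0.002,0.0366,0],[0,0,0]]
    - [1,[-0.002,0.0366,0],[0,0,0]]
    - [1,[-0.002,0.0366,0],[0,0,0]]
    - [1,[-0.002,0.0366,0],[0,0,0]]
    - [1,[-0.002,0.0366,0],[0,0,0]]
    - [1,[-0.002,0.0366,0],[0,0,0]]

```text
time: 17.12
eef_pos: [0.466, 0.2707, 0.1934]
tcp_rot: [-0.12, 0.993, 0.0, 0.001]
contact_force: [1.2, 0.7, 0.3]
opening: 1.005
finger_force: 0.0
```

Request:
move_arm:
  moves:
    - [1,[-0.002,0.0365,0],[0,0,0.074]]
    - [1,[0,0,0],[0,0,0.074]]
    - [1,[0,0,0.03],[0,0,0]]
    - [1,[0,0,0.03],[0,0,0]]
    - [1,[0,0,0],[0,0,0]]
    - [1,[0,0,0],[0,0,0]]
    - [1,[0,0,0],[0,0,0]]
    - [1,[0,0,0],[0,0,0]]
    - [1,[0,0,0],[0,0,0]]
    - [1,[0,0,0],[0,0,0]]

```text
time: 17.95
eef_pos: [0.4609, 0.3051, 0.1345]
tcp_rot: [-0.046, 0.999, 0.001, 0.001]
contact_force: [-0.4, 0.2, 0.1]
opening: 0.999
finger_force: 0.0
```

```bash
python3 q.py .4597 .3051 .0931; python3 - <<'E'
from h import *
s=get_state(); im=read_camera('wrist'); cv2.imwrite('pics/w7.png',im[...,::-1]); np.save('w7.npy',s,allow_pickle=True); c=cam('wrist',s)
p=proj(c,place((.4597,.3051,.0931),np.array([(-70,-28,28),(70,-28,28),(70,28,28),(-70,28,28)])/1e3)); print(p.round(1).tolist())
cv2.imwrite('pics/w7c.png',cv2.resize(im[80:300,220:420,::-1],None,fx=2.7,fy=2.7,interpolation=cv2.INTER_CUBIC))
g=im.mean(2)
for v in (150,180,210): 
    b=g[v,250:385].astype(int); print(v,b.tolist())
print(g[85:300,300].astype(int).tolist())
E
```

```text
pos [0.4609 0.3051 0.1345] yaw 0.0923 dxy [0.0012 0.0001] turnz -0.0008 down [ 0.003  0.001 -1.   ] f [-0.4  0.2  0.1] op 0.999
[[280.7, 109.6], [286.7, 264.1], [346.1, 264.0], [351.4, 109.5]]
150 [96, 103, 99, 100, 97, 97, 97, 99, 103, 104, 107, 101, 103, 103, 101, 95, 101, 106, 120, 114, 111, 117, 109, 118, 130, 132, 133, 130, 132, 125, 125, 128, 129, 128, 127, 128, 124, 120, 125, 129, 119, 80, 75, 130, 154, 152, 154, 150, 150, 150, 153, 151, 155, 155, 150, 151, 151, 153, 153, 154, 154, 152, 152, 153, 152, 147, 150, 153, 142, 100, 97, 107, 138, 151, 153, 152, 152, 150, 150, 151, 150, 152, 154, 150, 152, 152, 151, 150, 152, 152, 152, 152, 150, 150, 153, 153, 149, 132, 67, 76, 114, 129, 124, 130, 160, 176, 178, 177, 179, 176, 176, 177, 172, 174, 173, 176, 177, 176, 174, 176, 177, 175, 176, 175, 173, 174, 176, 174, 175, 177, 176, 174, 177, 173, 174]
180 [164, 164, 164, 165, 164, 162, 166, 166, 164, 167, 165, 166, 165, 168, 165, 166, 164, 170, 170, 171, 166, 168, 167, 168, 165, 166, 170, 173, 170, 170, 170, 168, 169, 169, 153, 106, 94, 102, 131, 164, 171, 173, 142, 94, 135, 169, 168, 1
[... 1465 characters left out ...]
151, 153, 151, 150, 150, 151, 152, 152, 154, 158, 148, 153, 149, 152, 159, 168, 168, 167, 170, 167, 167, 168, 168, 169, 171, 169, 169, 169, 166, 160, 133, 95, 99, 98, 100, 93, 119, 152, 152, 151, 152, 150, 150, 149, 151, 154, 152, 153, 151, 151, 150, 148, 151, 149, 149, 150, 152, 148, 150, 149, 146, 147, 151, 151, 151, 150, 150, 153, 151, 150, 150, 153, 152, 150, 152, 154, 150, 147, 148, 150, 151, 153, 150, 148, 148, 165, 176, 176, 175, 176, 175, 177, 178, 175, 178, 177, 166, 122, 90, 70, 65, 67, 75, 105, 160, 181, 176, 173, 173, 175, 176, 177, 179, 177, 176, 177, 176, 176, 176, 175, 178, 173, 173, 175, 172, 175, 174, 175, 178, 175, 172, 174, 177, 174, 176, 177, 173, 175, 174, 175, 173, 174]
```

Request:
move_arm:
  moves:
    - [1,[-0.001,0.0035,0.03],[0,0,-0.001]]
    - [1,[0,0,0.03],[0,0,0]]
    - [1,[0,0,0.03],[0,0,0]]
    - [1,[0,0,0.025],[0,0,0]]
    - [1,[0,0,0.013],[0,0,0]]
    - [0.75,[0,0,0],[0,0,0]]
    - [0.75,[0,0,0],[0,0,0]]
    - [0.5,[0,0,0],[0,0,0]]
    - [0.5,[0,0,0],[0,0,0]]
    - [0.5,[0,0,0],[0,0,0]]
  grip_force: 35

```text
time: 18.83
eef_pos: [0.462, 0.3091, 0.0067]
tcp_rot: [-0.047, 0.999, 0.001, 0.002]
contact_force: [0.2, -0.1, 2.9]
opening: 0.649
finger_force: 40.8
```

Request:
move_arm:
  moves:
    - [0.5,[0,0,0],[0,0,0]]
    - [0.5,[0,0,0],[0,0,0]]
    - [0.5,[0,0,0],[0,0,0]]
    - [0.5,[0,0,0],[0,0,0]]
    - [0.5,[0,0,0],[0,0,0]]
    - [0.5,[0,0,0],[0,0,0]]
    - [0.5,[0,0,0],[0,0,0]]
    - [0.5,[0,0,0],[0,0,0]]
    - [0.5,[0,0,0],[0,0,0]]
    - [0.5,[0,0,0],[0,0,0]]

```text
time: 19.67
eef_pos: [0.462, 0.3091, 0.0067]
tcp_rot: [-0.047, 0.999, 0.001, 0.002]
contact_force: [-0.1, 0.0, 6.0]
opening: 0.649
finger_force: 41.3
```

```bash
python3 q.py .4597 .3051 .0931; python3 - <<'E'
from h import *
s=get_state(); im=read_camera('wrist'); cv2.imwrite('pics/w8.png',im[...,::-1]); c=cam('wrist',s)
M=R.from_quat(s['tcp_rot']).as_matrix();yaw=np.arctan2(-M[1,0],-M[0,0])
p=proj(c,place((s['eef_pos'][0],s['eef_pos'][1],yaw),np.array([(-70,-28,28),(70,-28,28),(70,28,28),(-70,28,28)])/1e3)); print(p.round(1).tolist())
g=im.mean(2); print(g[40:120,300].astype(int).tolist()); print(g[320:390,300].astype(int).tolist())
E
```

```text
pos [0.462  0.3091 0.0067] yaw 0.0937 dxy [ 0.0027 -0.0038] turnz 0.0006 down [ 0.003  0.001 -1.   ] f [-0.1  0.   6. ] op 0.649
[[244.1, 129.0], [264.5, 391.2], [367.3, 391.0], [386.6, 128.9]]
[197, 196, 196, 196, 198, 196, 196, 198, 198, 199, 201, 199, 201, 201, 201, 199, 199, 191, 192, 193, 192, 190, 191, 189, 190, 192, 193, 192, 191, 193, 193, 191, 192, 193, 191, 192, 192, 191, 192, 189, 191, 190, 191, 190, 190, 190, 191, 192, 189, 192, 191, 194, 183, 126, 120, 123, 138, 158, 159, 157, 157, 149, 124, 124, 120, 122, 118, 122, 124, 127, 124, 125, 123, 126, 126, 123, 117, 123, 123, 113]
[173, 171, 174, 173, 173, 174, 172, 171, 170, 170, 172, 174, 170, 172, 170, 172, 172, 172, 175, 171, 171, 171, 170, 170, 171, 164, 161, 156, 184, 198, 197, 198, 197, 197, 201, 161, 75, 11, 7, 20, 9, 17, 17, 13, 16, 21, 0, 3, 4, 9, 22, 17, 13, 4, 16, 0, 6, 13, 24, 14, 4, 9, 8, 7, 18, 7, 17, 19, 13, 12]
```

Request:
move_arm:
  moves:
    - [0.5,[0,0,-0.01],[0,0,0]]
    - [0.5,[0,0,-0.03],[0,0,0]]
    - [0.5,[0,0,-0.035],[0,0,0]]
    - [0.5,[0,0,-0.035],[0,0,0]]
    - [0.5,[0,0,-0.035],[0,0,0]]
    - [0.5,[0,0,-0.03],[0,0,0]]
    - [0.5,[-0.0016,-0.0185,0],[0,0,0]]
    - [0.5,[-0.0032,-0.0369,0],[0,0,0]]
    - [0.5,[-0.0032,-0.0369,0],[0,0,0]]
    - [0.5,[-0.0032,-0.0369,0],[0,0,0]]
  grip_force: 40

```text
time: 20.55
eef_pos: [0.4828, 0.1797, 0.1797]
tcp_rot: [-0.048, 0.999, -0.0, -0.0]
contact_force: [0.6, 0.8, -2.8]
opening: 0.643
finger_force: 43.9
```

Request:
move_arm:
  moves:
    - [0.5,[-0.0032,-0.0369,0],[0,0,0]]
    - [0.5,[-0.0032,-0.0369,0],[0,0,0]]
    - [0.5,[-0.0032,-0.0369,0],[0,0,0]]
    - [0.5,[-0.0032,-0.0369,0],[0,0,0]]
    - [0.5,[-0.0032,-0.0369,0],[0,0,0]]
    - [0.5,[-0.0032,-0.0369,0],[0,0,0]]
    - [0.5,[-0.0032,-0.0369,0],[0,0,0]]
    - [0.5,[-0.0016,-0.0185,0],[0,0,-0.073]]
    - [0.5,[0,0,0],[0,0,-0.0735]]
    - [0.5,[0,0,0],[0,0,0]]

```text
time: 21.38
eef_pos: [0.5328, -0.0936, 0.1792]
tcp_rot: [-0.119, 0.993, 0.0, -0.001]
contact_force: [0.3, 0.4, -2.9]
opening: 0.644
finger_force: 43.9
```

Request:
move_arm:
  moves:
    - [0.5,[0,0,0.02],[0,0,0]]
    - [0.5,[0,0,0.02],[0,0,0]]
    - [0.5,[0,0,0.02],[0,0,0]]
    - [0.5,[0,0,0.02],[0,0,0]]
    - [0.5,[0,0,0],[0,0,0]]
    - [0.5,[0,0,0],[0,0,0]]
    - [0.5,[0,0,0],[0,0,0]]
    - [0.5,[0,0,0],[0,0,0]]
    - [0.5,[0,0,0],[0,0,0]]
    - [0.5,[0,0,0],[0,0,0]]

```text
time: 22.22
eef_pos: [0.5343, -0.0927, 0.1011]
tcp_rot: [-0.12, 0.993, -0.001, 0.001]
contact_force: [-0.4, 0.1, -1.6]
opening: 0.645
finger_force: 43.8
```

```bash
python3 q.py 0 -0.6; python3 - <<'E'
from h import *
s=get_state(); im=read_camera('wrist'); cv2.imwrite('pics/w9.png',im[...,::-1]); c=cam('wrist',s)
M=R.from_quat(s['tcp_rot']).as_matrix();yaw=np.arctan2(-M[1,0],-M[0,0]); z=s['eef_pos'][2]*1e3+21.3
p=proj(c,place((s['eef_pos'][0],s['eef_pos'][1],yaw),np.array([(-70,-28,z),(70,-28,z),(70,28,z),(-70,28,z)])/1e3)); print(p.round(1).tolist())
g=im.mean(2); print(g[100:150,300].astype(int).tolist());print(g[100:150,340].astype(int).tolist())
E
```

```text
pos [ 0.5343 -0.0927  0.1011] yaw 0.2402 dxy [-0.001   0.0009] turnz -0.0 down [ 0.002 -0.001 -1.   ] f [-0.4  0.1 -1.6] op 0.645
[[244.1, 128.6], [264.4, 391.0], [367.3, 391.0], [386.5, 128.6]]
[92, 113, 118, 113, 119, 114, 116, 111, 111, 100, 104, 112, 113, 95, 80, 96, 118, 127, 120, 109, 92, 82, 87, 81, 86, 95, 111, 118, 119, 121, 118, 117, 117, 109, 104, 146, 175, 177, 176, 176, 175, 174, 176, 176, 170, 174, 176, 175, 173, 173]
[95, 114, 116, 115, 115, 113, 111, 116, 112, 103, 102, 114, 107, 83, 87, 129, 171, 151, 116, 102, 88, 83, 80, 79, 86, 100, 118, 120, 122, 117, 119, 116, 113, 105, 125, 163, 178, 176, 175, 175, 174, 175, 174, 175, 173, 175, 174, 174, 175, 172]
```

Request:
move_arm:
  moves:
    - [0.5,[-0.002,0.0008,0.01],[0,0,0]]
    - [0.5,[0,0,0.01],[0,0,0]]
    - [0.5,[0,0,0.008],[0,0,0]]
    - [0.5,[0,0,0.006],[0,0,0]]
    - [0.5,[0,0,0.004],[0,0,0]]
    - [0.5,[0,0,0.004],[0,0,0]]
    - [0.5,[0,0,0.003],[0,0,0]]
    - [0.5,[0,0,0.002],[0,0,0]]
    - [0.5,[0,0,0],[0,0,0]]
    - [0.5,[0,0,0],[0,0,0]]

```text
time: 23.1
eef_pos: [0.5355, -0.0913, 0.0529]
tcp_rot: [-0.12, 0.993, -0.0, 0.0]
contact_force: [0.1, 0.3, -1.8]
opening: 0.646
finger_force: 44.0
```

```bash
python3 q.py 1.2 -0.6
```

```text
pos [ 0.5355 -0.0913  0.0529] yaw 0.2402 dxy [-0.0007 -0.0002] turnz 0.0 down [ 0. -0. -1.] f [ 0.1  0.3 -1.8] op 0.646
```

Request:
move_arm:
  moves:
    - [0.5,[0,-0.0003,0.0006],[0,0,0]]
    - [0.5,[0,0,0.0006],[0,0,0]]
    - [0.5,[0,0,0.0006],[0,0,0]]
    - [0.5,[0,0,0.0004],[0,0,0]]
    - [0.5,[0,0,0.0004],[0,0,0]]
    - [0.5,[0,0,0.0004],[0,0,0]]
    - [0.5,[0,0,0.0003],[0,0,0]]
    - [0.5,[0,0,0.0003],[0,0,0]]
    - [0.5,[0,0,0],[0,0,0]]
    - [0.5,[0,0,0],[0,0,0]]

```text
time: 23.93
eef_pos: [0.5355, -0.0916, 0.0497]
tcp_rot: [-0.12, 0.993, 0.0, -0.0]
contact_force: [-3.2, -0.0, 4.2]
opening: 0.648
finger_force: 44.6
```

Request:
move_arm:
  moves:
    - [0.67,[0,0,0],[0,0,0]]
    - [0.75,[0,0,0],[0,0,0]]
    - [0.9,[0,0,0],[0,0,0]]
    - [1,[0,0,0],[0,0,0]]
    - [1,[0,0,-0.01],[0,0,0]]
    - [1,[0,0,-0.03],[0,0,0]]
    - [1,[0,0,-0.035],[0,0,0]]
    - [1,[0,0,-0.035],[0,0,0]]
    - [1,[0,0,-0.035],[0,0,0]]
    - [1,[0,0,0],[0,0,0]]

```text
time: 24.77
eef_pos: [0.5399, -0.0931, 0.204]
tcp_rot: [-0.12, 0.993, -0.004, 0.007]
contact_force: [1.0, -0.6, 0.4]
opening: 1.001
finger_force: 0.0
```

```bash
python3 q.py 50 163; python3 - <<'E'
from h import *
from q import CL
s=get_state(); im=read_camera('wrist'); c=cam('wrist',s)
c5=cv2.resize(im[60:290,180:480,::-1],None,fx=2.6,fy=2.6,interpolation=cv2.INTER_CUBIC); cv2.imwrite('pics/w10.png',c5)
p=proj(c,place(CL,np.array([(-70,-28,71),(70,-28,71),(70,28,71),(-70,28,71)])/1e3)); print(((p-[180,60])*2.6).round(0).tolist())
E
```

```text
pos [ 0.5399 -0.0931  0.204 ] yaw 0.2405 dxy [-0.0457  0.1662] turnz 0.0003 down [ 0.016 -0.006 -1.   ] f [ 1.  -0.6  0.4] op 1.001
[[284.0, 110.0], [295.0, 483.0], [437.0, 483.0], [452.0, 110.0]]
```

View pics/w10.png

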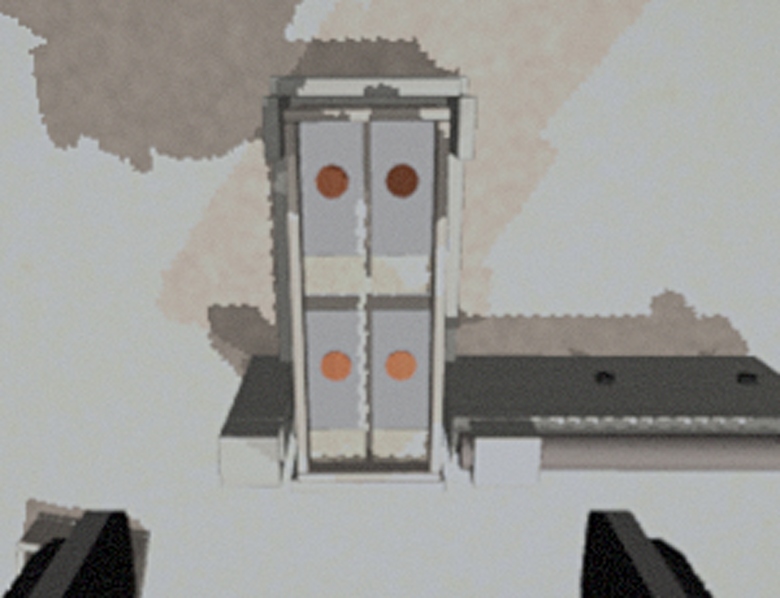

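The tray sits square in the pocket (corners about (284,110), (452,110), (437,480) and (295,480) in the crop, as predicted). Next, the bolt.

Request:
move_arm:
  moves:
    - [1,[-0.0098,0.0328,0],[0,0,0]]
    - [1,[-0.0098,0.0328,0],[0,0,0]]
    - [1,[-0.0098,0.0328,0],[0,0,0]]
    - [1,[-0.0098,0.0328,0],[0,0,0]]
    - [1,[-0.0098,0.0328,0],[0,0,0]]
    - [1,[0,0,0],[0,0,0]]
    - [1,[0,0,0],[0,0,0]]
    - [1,[0,0,0],[0,0,0]]
    - [1,[0,0,0],[0,0,0]]
    - [1,[0,0,0],[0,0,0]]

```text
time: 25.65
eef_pos: [0.5439, 0.0782, 0.1939]
tcp_rot: [-0.119, 0.993, -0.0, -0.0]
contact_force: [-0.2, -0.1, -0.0]
opening: 1.001
finger_force: 0.0
```

```bash
python3 q.py 50 163
```

```text
pos [0.5439 0.0782 0.1939] yaw 0.2384 dxy [-0.001   0.0008] turnz -0.0018 down [-0.001 -0.    -1.   ] f [-0.2 -0.1 -0. ] op 1.001
```

Request:
move_arm:
  moves:
    - [1,[-0.001,0.0008,0.025],[0,0,-0.001]]
    - [1,[0,0,0.03],[0,0,0]]
    - [1,[0,0,0.025],[0,0,0]]
    - [1,[0,0,0.011],[0,0,0]]
    - [0,[0,0,0],[0,0,0]]
    - [0,[0,0,0],[0,0,0]]
    - [0,[0,0,0],[0,0,0]]
    - [0,[0,0,0],[0,0,0]]
    - [0,[0,0,0],[0,0,0]]
    - [0,[0,0,0],[0,0,0]]
  grip_force: 40

```text
time: 26.48
eef_pos: [0.5459, 0.0799, 0.1048]
tcp_rot: [-0.121, 0.993, -0.001, 0.001]
contact_force: [-1.9, -1.2, 4.7]
opening: 0.173
finger_force: 38.8
```

```bash
python3 q.py 50 78
```

```text
pos [0.5459 0.0799 0.1048] yaw 0.242 dxy [ 0.0015 -0.0854] turnz 0.0018 down [ 0.003 -0.002 -1.   ] f [-1.9 -1.2  4.7] op 0.173
```

Request:
move_arm:
  moves:
    - [0,[0.0003,-0.005,0],[0,0,0]]
    - [0,[0,-0.0085,0],[0,0,0]]
    - [0,[0,-0.0085,0],[0,0,0]]
    - [0,[0,-0.0085,0],[0,0,0]]
    - [0,[0,-0.0085,0],[0,0,0]]
    - [0,[0,-0.0085,0],[0,0,0]]
    - [0,[0,-0.0085,0],[0,0,0]]
    - [0,[0,-0.007,0],[0,0,0]]
    - [0,[0,-0.004,0],[0,0,0]]
    - [0,[0,0,0],[0,0,0]]

```text
time: 27.32
eef_pos: [0.5621, 0.0138, 0.1047]
tcp_rot: [-0.12, 0.993, -0.001, 0.002]
contact_force: [0.7, 0.2, 5.3]
opening: 0.17
finger_force: 39.2
```

Request:
move_arm:
  moves:
    - [0,[0,-0.003,0],[0,0,0]]
    - [0,[0,-0.003,0],[0,0,0]]
    - [0,[0,-0.003,0],[0,0,0]]
    - [0,[0,-0.003,0],[0,0,0]]
    - [0,[0,-0.003,0],[0,0,0]]
    - [0,[0,-0.002,0],[0,0,0]]
    - [0,[0,-0.002,0],[0,0,0]]
    - [0,[0,0,0],[0,0,0]]
    - [0,[0,0,0],[0,0,0]]
    - [0,[0,0,0],[0,0,0]]

```text
time: 28.15
eef_pos: [0.5664, -0.0036, 0.1048]
tcp_rot: [-0.12, 0.993, -0.0, 0.002]
contact_force: [1.2, 2.1, 4.5]
opening: 0.173
finger_force: 39.3
```

```bash
python3 q.py 50 78
```

```text
pos [ 0.5664 -0.0036  0.1048] yaw 0.2406 dxy [0.0014 0.0006] turnz 0.0004 down [ 0.003  0.    -1.   ] f [1.2 2.1 4.5] op 0.173
```

Request:
move_arm:
  moves:
    - [0,[0,-0.0007,0],[0,0,0]]
    - [0,[0,-0.0007,0],[0,0,0]]
    - [0,[0,-0.0007,0],[0,0,0]]
    - [0,[0,-0.0007,0],[0,0,0]]
    - [0,[0,0,0],[0,0,0]]
    - [0,[0,0,0],[0,0,0]]
    - [0,[0,0,0],[0,0,0]]
    - [0,[0,0,0],[0,0,0]]
    - [0,[0,0,0],[0,0,0]]
    - [0,[0,0,0],[0,0,0]]

```text
time: 28.98
eef_pos: [0.5663, -0.0037, 0.1047]
tcp_rot: [-0.12, 0.993, 0.003, 0.001]
contact_force: [-1.8, 10.1, 8.0]
opening: 0.171
finger_force: 39.7
```

```bash
python3 q.py 50 78
```

```text
pos [ 0.5663 -0.0037  0.1047] yaw 0.24 dxy [0.0013 0.0006] turnz -0.0002 down [ 0.001  0.006 -1.   ] f [-1.8 10.1  8. ] op 0.171
```

Request:
move_arm:
  moves:
    - [0.6,[0,0.0015,0],[0,0,0]]
    - [0.6,[0,0,0],[0,0,0]]
    - [0.6,[0,0,0],[0,0,0]]
    - [0.6,[0,0,0],[0,0,0]]
    - [0.6,[0,0,-0.02],[0,0,0]]
    - [0.6,[0,0,-0.03],[0,0,0]]
    - [0.6,[0,0,-0.035],[0,0,0]]
    - [0.6,[0,0,-0.03],[0,0,0]]
    - [0.6,[0,0,0],[0,0,0]]
    - [0.6,[0,0,0],[0,0,0]]

```text
time: 29.82
eef_pos: [0.5666, -0.0051, 0.2206]
tcp_rot: [-0.12, 0.993, -0.001, 0.002]
contact_force: [-0.3, -1.1, -0.7]
opening: 0.602
finger_force: 0.0
```

```bash
python3 - <<'E'
from h import *
from q import CL
s=get_state(); im=read_camera('wrist'); c=cam('wrist',s); cv2.imwrite('pics/w11.png',im[...,::-1])
g=im.max(2); n,l,st,ce=cv2.connectedComponentsWithStats((g[150:330,230:420]<45).astype(np.uint8))
print(st[1:][st[1:,4]>60]+[230,150,0,0,0])
print('knob top pred at v=86',proj(c,place(CL,[.05,.078,.13])),'base',proj(c,place(CL,[.05,.078,.09])),s['eef_pos'],s['contact_force'])
E
```

```text
[[ 312  176   16   19  213]
 [ 230  247   39   83 2058]
 [ 367  247   53   83 2681]]
knob top pred at v=86 [[319.12897289 199.2404932 ]] base [[318.94695847 185.11636736]] [ 0.56658827 -0.00514577  0.22062822] [-0.33468425 -1.05562366 -0.72042828]
```

The knob's blob is centred at column 320, against 319 predicted for 86 mm of travel. The bolt is home and the gripper is clear.

```bash
python3 -c "
from plant import *
print(sign_off())"
```

```text
the job is handed in; nothing more can be done
None
```

The clamp is closed and handed in at about 30 s: the sheet and second tray sit squarely on the lower tray, and the bolt is pushed against its end stop in the keeper.

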